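Close the sample case and start its lock screw

ROBOT

A 6-joint arm with a two-finger parallel gripper is mounted at the origin on a cart in front of the work surface, level with it; the furniture and walls round the work are solid. World frame = base frame: x ahead of the robot, y to its left, z up, the work surface at z = 0. Lengths are in m, angles in rad, forces in N, time in s.
With the tool pointing down it reaches from about 0.275 to 0.825 m from the base axis. Payload 4.9 kg.
Tool frame: the origin (TCP) lies midway between the tips of the shut fingers; the grasp point (between the pads) lies 19 mm behind it (bot.grip_depth is the distance from the TCP to the grasp point, in m); y points along the fingers, x is the direction in which the jaws open and shut, and the axes are right-handed (so a half turn about y gives the same grasp; the last joint's range is limited). The gripper opens to 85 mm and grips with 20 to 120 N. Pads are 22 mm wide; open, the fingers measure 114 mm over their backs; the gripper's body (76 mm by 85 mm) begins 54 mm behind the grasp point. The pads swing forward as they close: fully open they stand 13 mm farther back than shut.
Start: joints at [1.02, 0.326, -0.193, 1.052, 0, 1.437], TCP at [0.223, 0.503, 0.231] pointing down, gripper open.
Joint ranges: [-2.65, 2.65], [-0.97, 1.79], [-1.3, 1.35], [-1.93, 2.1], [-1.47, 1.37], [-3.14, 3.14]. Speed limits (rad/s): [2.57, 2.57, 3.14, 3.14, 3.14, 3.14].

INTERFACE

Orientations are given as a unit quaternion [w, x, y, z].
In Python, from cell import bot gives the robot as it stands. Calls block until the motion is done:
- bot.move_pose(position, orientation): joint-space move of the TCP to a pose.
- bot.move_linear(position, speed=0.15, rotation=None, until_force=None): straight line of the TCP; rotation=None keeps the orientation; speed is the mean speed in m/s. With until_force (N) it stops when the force on the tool has changed by that much, and returns True; else False.
- bot.goto_joints(angles): joint-space move.
- bot.set_gripper(opening, grasp_force=None): opening from 0.0 (shut) to 1.0 (fully open); grasp_force is the grip in N (None keeps the last); returns when the fingers have stopped.
- bot.wait(seconds).
- bot.solve_ik(position, orientation): joint angles nearest the present ones, or None.
- bot.camera(name): name is "side" or "top" or "wrist"; returns the picture (420x560x3 uint8, red, green, blue); there is no depth.
- bot.calibration(name): a dict with "mtx" (3x3 intrinsics, pixels), "extrinsics" (4x4, takes a point from world to camera coordinates); the wrist camera has in their place "hand_eye" (4x4, takes a point from camera to tool coordinates, whose origin is the TCP and whose axes are the tool frame's). Camera axes: x right, y down, z forward; pixel columns grow to the right and rows downward; lengths in m; the calibration is good to about 2 mm. A picture is of the moment at which its call begins: read the wrist's pose just before it. calibration takes no time and is no camera call.
A pose or a line that the arm cannot do raises bot.PlanningError and nothing moves.
- bot.close_job(): hands the job in, once; it reports no verdict.
Trained networks look in the newest picture that a camera, given by its name, has taken for a name from the list of things; names that differ only in an ending like _2 or _b are one class to them, and where a whole thing is asked for, a point or a joint stands for the part that bears it (a point fixed in the world has none). Each returns a list of dicts, best first, with "confidence" (0 to 1); they miss things now and then, are a little off and sometimes report something else, mostly with a low value. They report only what shows in the picture. A call takes as long as a camera call.
- bot.search_frame(camera, thing): "bbox" ([left, top, width, height] in pixels, round what is visible of it).
Readings, each from a call of its own:
- bot.read_clock(): time.
- bot.read_joint_positions(): joint angles.
- bot.read_joint_vel(): joint speeds.
- bot.read_joint_efforts(): joint torques, N m.
- bot.read_position(): TCP position.
- bot.read_tool_rot(): TCP orientation.
- bot.read_ft_force(): force on the tool from outside, world axes, zero at the start.
- bot.read_moment(): the same for the moment, N m.
- bot.read_gripper_width(): opening from 0.0 (shut) to 1.0 (fully open).
Only numpy, scipy, OpenCV 4.12 (cv2) and the standard library are available. Lean on these libraries where they do the work, as an engineer would, in place of code of your own. Each camera call takes 0.05 s, during which the arm holds its last target. There are 200 camera calls.

TASK

Close the sample transport case: first fold both of its top flaps fully down, one after the other. Then turn the lock knob on its centre spine backward (counter-clockwise seen from above) until you feel or see the screw drop into the start of its thread, and from there turn it forward (clockwise) one full turn, so that the screw is started but not tightened. Finish while still gripping the knob - do not let go - and leave the things lying round the case where they are.

Things in the scene. Friction and masses are not known exactly. Their poses are not given: they have to be found in the camera images.
- case: Grey transport case, fixed, 130 (x) x 200 (y) x 63 mm high; origin at the centre of its underside, z up. A fixed spine 48 mm wide runs along its x axis through the middle, top at z = 63 mm, and carries the boss and lock knob. The compartments left (+y) and right (-y) of the spine each have a hinged flap.
- boss: Round metal collar with the female thread, in the middle of the spine: 34 mm diameter, 10 mm high; origin at its underside, top at z = 73 mm. Its upper lip is flat, with one gap where the thread starts. A stop just behind the gap blocks further backward turning there; turned forward without dropping first, the screw only runs along the lip to the other side of this stop.
- left_flap (a joint): Flap over the +y compartment; 0 rad = fully down (level, top at z = 63 mm), grows as it opens upward, 1.57 = upright. Starts at 0.6 to 1.1, leaning inward, so it can be pushed down from above on its outer face. Plate 122 mm along the hinge, reaching 70 mm from hinge toward spine, 5 mm thick. A stiff hinge (0.05 N m) keeps it where it is left.
- right_flap (a joint): The same, mirrored, over the -y compartment; 0 rad = fully down, grows as it opens upward.
- left_flap_hinge (a point): Middle of the left flap's hinge line, which runs along the case's x axis on its +y wall: y = +100 mm, z = 58 mm in the case frame.
- right_flap_hinge (a point): Middle of the right flap's hinge line, along the case's x axis on its -y wall: y = -100 mm, z = 58 mm in the case frame.
- left_flap_edge (a point): Middle of the left flap's free edge, on its top face.
- right_flap_edge (a point): Middle of the right flap's free edge, on its top face.
- lock_grip (a point): Centre of the knob at the middle of its height: on the boss's axis, at z = 110 mm at the start. It moves and turns with the knob.
- lock_knob: Round black fluted knob on a captive screw, on the boss's vertical axis: 43 mm diameter, 26 mm high (z = 97 to 123 mm at the start), raised white line on top. Grip from above across any diameter. Turns with 0.03 N m; a clutch slips at 0.12 N m; it floats up to 6 mm along the screw on a soft spring (0.6 N/mm). Origin 24 mm below the knob. The thread end starts 0.5 to 2.2 rad of backward turning short of the gap.
- lock_drop (a joint): Height of the lock screw in m, growing downward: 0 = resting on the boss's lip; 0.008 = dropped through the gap into the thread start (by its own weight, about 1 N, though a grip may hold it up until it is opened); then 8 mm deeper per forward turn (self-locking, about 0.5 mm of play), 0.016 = one turn forward; the thread is about 1.8 turns long. It can be lifted only to -0.0025.
- tube_12: Bystander: capped sample tube lying right of the case, 82 mm long, 38 mm wide, 21 mm high; origin under its middle.
- tube_13: Bystander: capped sample tube lying right of the case, 81 x 25 x 21 mm; origin under its middle.
- marker: Bystander: marker lying behind the case, 130 mm long, 14 mm thick; origin under its middle.
- forceps: Bystander: forceps lying left of the case, 138 mm long, 9 mm high; origin under the middle.
- beaker: Bystander: small empty glass beaker left of the case, 52 mm diameter, 61 mm high; origin under its middle.
- log_book: Bystander: spiral notebook lying at the right, 210 x 152 x 14 mm; origin under its middle.
- tip_box: Bystander: pipette tip box in front of the case to the right of the tube rack, 89 x 122 x 71 mm; origin under its middle.

How it is judged:
On the way, in this order (a step that is already met when the one before it is completed fails the run):
1. both flaps are folded down, the screw still on the lip of the boss (value of joint each of left_flap, right_flap below 0.08 rad and value of joint lock_drop below 0.004 m), for 0.2 s.
2. the screw has dropped into the start of the thread (value of joint lock_drop between 0.0065 and 0.011 m), for 0.1 s.
At the end, for the whole second after the job is handed in: Both flaps within 0.08 rad of fully down; the lock screw at rest 14.0 to 18.4 mm below its height on the lip (dropped, then 3/4 to 1 1/4 turn forward); the fingers still gripping the knob with more than 2 N, the grasp point within 26 mm of the knob's centre (value of joint each of left_flap, right_flap below 0.08 rad and value of joint lock_drop between 0.014 and 0.0184 m and velocity of joint lock_drop between -0.003 and 0.003 m/s and contact force between the fingers and lock_knob above 2 N and distance between the grasp point and lock_grip below 0.026 m); the arm keeps its last pose, push and grip.
It fails at once if a bystander was pushed away by more than 40 mm or tipped over (distance of any of tube_12, tube_13, marker, forceps, beaker, log_book, tip_box from where it was at the start of the episode above 0.04 m or angle between beaker's own z axis and vertical above 0.5 rad).
It also fails if it takes over 72 s, if anything falls off the work surface, if the arm or the gripper's body presses on something with over 40 N, if the wrist force passes 120 N, or if a joint passes its speed limit or range.

## Working session

There is one attempt and no reset: what is moved stays moved. The work goes in short steps, each a Python script; the robot and the scene stay as the last script left them, time stands still between calls to the robot, and variables do not carry over. Pictures are saved under pics/ and viewed, about 8 in all and at most 12, crops included, and the job is handed in when it is done.

```bash
mkdir -p pics; ls; python3 - <<'E'
from cell import bot
import cv2,numpy as np
for c in("top","side"):
    im=bot.camera(c); cv2.imwrite(f"pics/{c}0.png",im[:,:,::-1])
    k=bot.calibration(c); print(c,np.round(k["mtx"],1).tolist(),np.round(k["extrinsics"],4).tolist())
    for t in("case","boss","lock_knob","left_flap","right_flap","beaker","tip_box"):
        print(t,[(np.round(d["bbox"]).tolist(),round(d["confidence"],2)) for d in bot.search_frame(c,t)[:2]])
print(bot.calibration("wrist"), bot.read_clock(),bot.read_tool_rot())
E
```

```text
pics
top [[504.8, 0.0, 284.6], [0.0, 504.8, 213.4], [0.0, 0.0, 1.0]] [[-0.0283, -0.9996, 0.0011, -0.0833], [-0.988, 0.0278, -0.1518, 0.5431], [0.1517, -0.0054, -0.9884, 1.2541], [0.0, 0.0, 0.0, 1.0]]
case [([219.0, 181.0, 86.0, 64.0], 0.98)]
boss []
lock_knob [([254.0, 202.0, 16.0, 14.0], 0.51)]
left_flap [([223.0, 190.0, 20.0, 56.0], 0.77), ([230.0, 169.0, 50.0, 14.0], 0.32)]
right_flap [([220.0, 192.0, 22.0, 51.0], 0.73)]
beaker [([122.0, 170.0, 26.0, 25.0], 0.76)]
tip_box [([285.0, 271.0, 48.0, 37.0], 0.71)]
side [[394.4, 0.0, 284.2], [0.0, 394.4, 212.9], [0.0, 0.0, 1.0]] [[-0.9688, -0.2471, 0.0165, 0.472], [-0.1724, 0.6252, -0.7612, 0.2255], [0.1778, -0.7403, -0.6483, 0.9221], [0.0, 0.0, 0.0, 1.0]]
case [([237.0, 209.0, 61.0, 68.0], 0.77)]
boss []
lock_knob [([259.0, 211.0, 18.0, 19.0], 0.84), ([240.0, 209.0, 59.0, 69.0], 0.72)]
left_flap [([236.0, 233.0, 55.0, 39.0], 0.61)]
right_flap [([249.0, 209.0, 46.0, 7.0], 0.5)]
beaker [([164.0, 327.0, 30.0, 37.0], 0.89), ([207.0, 340.0, 6.0, 11.0], 0.55)]
tip_box []
{'mtx': array([[292.58409   ,   0.        , 276.78549809],
       [  0.        , 292.58409   , 210.32675773],
       [  0.        ,   0.        ,   1.        ]]), 'hand_eye': array([[ 9.99999657e-01,  6.49553039e-04, -5.14463093e-04,
        -3.83168847e-05],
       [ 6.65234233e-04, -2.59179164e-01,  9.65829032e-01,
        -1.43113721e-01],
       [ 4.94019069e-04, -9.65829042e-01, -2.59179507e-01,
         6.54533624e-02],
       [ 0.00000000e+00,  0.00000000e+00,  0.00000000e+00,
         1.00000000e+00]])} 0.8 [ 0.5926372  -0.59262852 -0.38575015  0.38570637]
```

```bash
cat > h.py <<'E'
from cell import bot
import cv2,numpy as np
from scipy.spatial.transform import Rotation as R
def pix2z(c,uv,z):
    """intersect the ray of pixel uv with the plane at height z"""
    k=bot.calibration(c); E=k["extrinsics"]; Rm=E[:3,:3]; o=-Rm.T@E[:3,3]
    d=Rm.T@np.linalg.inv(k["mtx"])@[uv[0],uv[1],1]
    return o+d*(z-o[2])/d[2]
def down(yaw):
    """tool pointing down, jaws opening along yaw in the xy plane"""
    x=np.array([np.cos(yaw),np.sin(yaw),0]); y=np.array([0,0,-1.])
    q=R.from_matrix(np.c_[x,y,np.cross(x,y)]).as_quat()
    return q[[3,0,1,2]]
def wproj(P):
    q=bot.read_tool_rot(); Rt=R.from_quat(np.r_[q[1:],q[0]]).as_matrix(); p=bot.read_position()
    return Rt,p
def snap(c,f,crop=None,s=1):
    im=bot.camera(c)[:,:,::-1]
    if crop: l,t,w,h=crop; im=im[t:t+h,l:l+w]
    cv2.imwrite("pics/"+f,cv2.resize(im,None,fx=s,fy=s,interpolation=cv2.INTER_CUBIC))
E
python3 - <<'E'
from h import *
a=cv2.imread("pics/top0.png")[140:340,100:400]; b=cv2.imread("pics/side0.png")[180:380,150:350]
cv2.imwrite("pics/m.png",np.hstack([cv2.resize(a,(480,320),interpolation=2),cv2.resize(b,(320,320),interpolation=2)]))
print(pix2z("top",(262,209),.115),pix2z("side",(268,217),.115))
print(pix2z("top",(262,213),.03), [pix2z("top",p,.063)[:2].round(3) for p in((219,181),(305,245))], pix2z("top",(135,182),.05), pix2z("top",(309,289),.07))
E
```

```text
[ 0.5416408  -0.04374871  0.115     ] [ 0.54479243 -0.05404555  0.115     ]
[ 0.54507009 -0.04015346  0.03      ] [array([0.626, 0.066]), array([ 0.456, -0.147])] [0.63185488 0.28396162 0.05      ] [ 0.34699179 -0.15292801  0.07      ]
```

View pics/m.png

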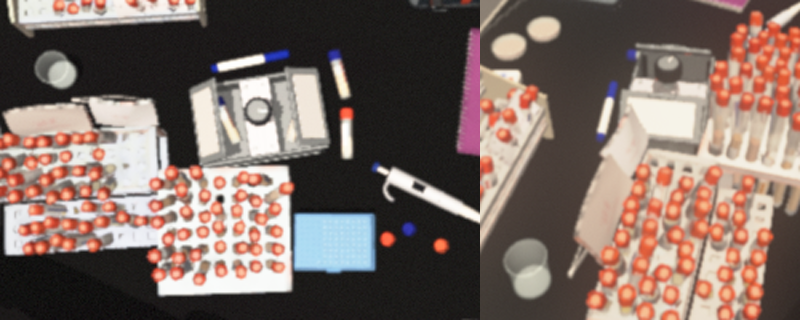

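```bash
python3 - <<'E'
from h import *
q=down(np.pi/2+.1)
p=[.50,-.045,.30]
print(bot.solve_ik(p,q),bot.solve_ik(p,down(-np.pi/2+.1)))
bot.move_pose(p,q)
print(bot.read_joint_positions(),bot.read_clock(),bot.read_position())
snap("wrist","w1.png",s=1.4)
for t in("lock_knob","left_flap","right_flap"):
    print(t,[(np.round(d["bbox"]).tolist(),round(d["confidence"],2)) for d in bot.search_frame("wrist",t)[:2]])
E
```

```text
[-0.23689595  0.19862152 -0.18699768  1.18517712  0.         -0.33689595] [-0.23689595  0.19862152 -0.18699768  1.18517712  0.          2.80469671]
[-2.35837334e-01  1.98658557e-01 -1.87124586e-01  1.18515615e+00
  2.18821191e-04 -3.36682771e-01] 3.0083 [ 0.50000879 -0.04439308  0.29993147]
lock_knob [([258.0, 206.0, 40.0, 38.0], 0.89), ([0.0, 129.0, 64.0, 145.0], 0.72)]
left_flap [([323.0, 166.0, 30.0, 105.0], 0.95)]
right_flap [([197.0, 173.0, 41.0, 102.0], 0.73)]
```

View pics/w1.png

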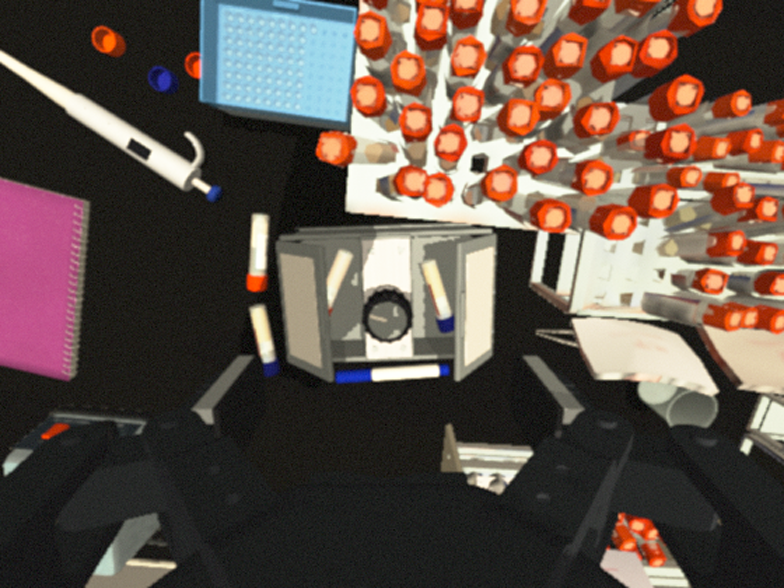

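```bash
cat >> h.py <<'E'
def wray(uv,z):
    """wrist-camera pixel to the plane at height z"""
    k=bot.calibration("wrist"); Rt,p=wproj(0); H=k["hand_eye"]
    d=Rt@H[:3,:3]@np.linalg.inv(k["mtx"])@[uv[0],uv[1],1]; o=p+Rt@H[:3,3]
    return o+d*(z-o[2])/d[2]
E
python3 - <<'E'
from h import *
K=wray((276.5,225),.123);print("knob",K)
for u in((278,237),(497,228)): print("front corners",wray(np.array(u)/1.4,.063))
for u in((365,238),(410,238),(370,358),(411,358)): print("spine",wray(np.array(u)/1.4,.063))
for u in((495,235),(493,350),(278,237),(292,362)): print("hinge",wray(np.array(u)/1.4,.06))
E
```

```text
knob [ 0.53762772 -0.04109911  0.123     ]
front corners [ 0.49174644 -0.14741038  0.063     ]
front corners [0.46300621 0.05287966 0.063     ]
spine [ 0.4844912  -0.06718368  0.063     ]
spine [ 0.48026048 -0.02571306  0.063     ]
spine [ 0.60361068 -0.05172117  0.063     ]
spine [ 0.59943047 -0.01084504  0.063     ]
hinge [0.46980875 0.0529473  0.06      ]
hinge [0.58372909 0.07039342 0.06      ]
hinge [ 0.49219486 -0.14817151  0.06      ]
hinge [ 0.61734067 -0.12994317  0.06      ]
```

```bash
cat >> h.py <<'E'
C=np.array([.541,-.041]); YAW=.14
def cw(x,y,z): return np.r_[C+R.from_euler("z",YAW).as_matrix()[:2,:2]@[x,y],z]
E
python3 - <<'E'
from h import *
bot.set_gripper(0.0,30)
def push(y,z0):
    a=bot.move_linear(cw(0,y,z0),.2)
    h=bot.move_linear(cw(0,y,.060),.05,until_force=18)
    print(y,h,bot.read_position().round(4),bot.read_ft_force().round(1),bot.read_clock())
bot.move_pose(cw(0,.085,.16),down(YAW))
print(bot.read_joint_positions().round(2))
push(.085,.15)
bot.move_linear(cw(0,.085,.09),.2); push(.06,.09)
bot.move_linear(cw(0,.06,.09),.2)
snap("wrist","w2.png",s=1.4)
E
```

```text
[-0.06  0.35 -0.35  0.87 -0.    1.37]
0.085 True [0.5294 0.0427 0.063 ] [-2.1 -0.5  6.5] 7.3583
0.06 True [0.5322 0.0188 0.0629] [-3.5  0.2 10.2] 8.475
```

View pics/w2.png

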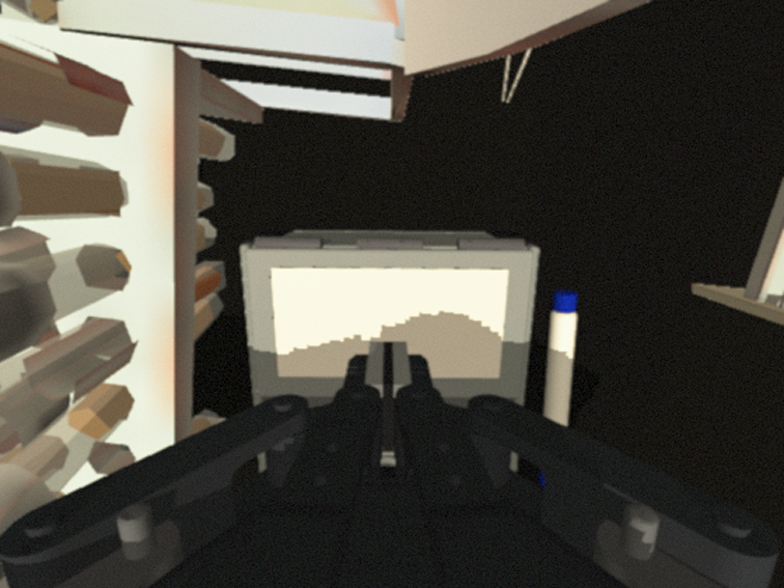

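The wrist picture shows the left flap lying level (its plate spans about (245,245)–(535,400)), square with the tool, and both touches met it at z = 63 mm. Next is the right flap.

```bash
python3 - <<'E'
from h import *
def push(y,z0):
    bot.move_linear(cw(0,y,z0),.2)
    h=bot.move_linear(cw(0,y,.060),.05,until_force=18)
    print(y,h,bot.read_position().round(4),bot.read_ft_force().round(1),bot.read_clock())
bot.move_linear(cw(0,.06,.16),.3); bot.move_linear(cw(0,-.087,.16),.3)
push(-.087,.15)
bot.move_linear(cw(0,-.087,.09),.2); push(-.06,.09)
bot.move_linear(cw(0,-.06,.16),.3)
# over the knob, open, look
bot.set_gripper(1.0)
K=cw(0,0,.20); bot.move_pose(K,down(YAW+np.pi/2))
snap("wrist","w3.png",s=1.4)
print(wproj(0)[1],bot.read_joint_positions().round(2),[(np.round(d["bbox"]).tolist(),round(d["confidence"],2)) for d in bot.search_frame("wrist","lock_knob")[:2]],bot.read_clock())
E
```

```text
-0.087 True [ 0.5532 -0.1266  0.063 ] [-1.3  0.2  6.5] 11.7083
-0.06 True [ 0.549  -0.1006  0.0629] [-2.8  0.1  9.8] 12.8333
[ 0.54096397 -0.04113044  0.19987831] [-0.21  0.34 -0.26  0.97 -0.   -0.35] [([252.0, 188.0, 55.0, 55.0], 0.79)] 15.5083
```

View pics/w3.png

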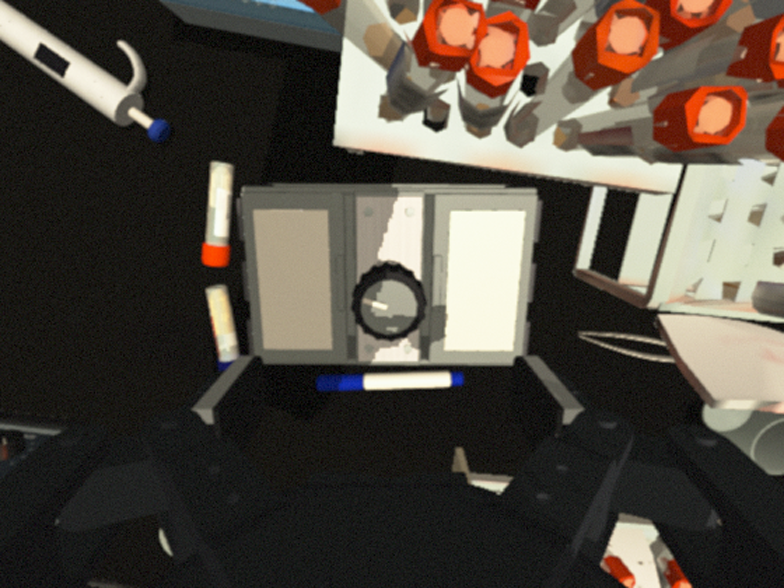

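Both flaps lie level: left plate about (440–535, 195–355), right about (245–340, 195–360). The knob is at (389,301), with its white line pointing left. Next I grip it and turn backward in steps, reading the moment.

```bash
python3 - <<'E'
from h import *
K=wray(np.array([389,301])/1.4,.123); print(K)
xy=(K[:2]+C)/2; print(xy); np.save("xy.npy",xy)
y=YAW+np.pi/2
bot.move_linear(np.r_[xy,.15],.2); bot.move_linear(np.r_[xy,.095],.1)
bot.set_gripper(0.0,30)
print(bot.read_gripper_width(),bot.read_ft_force().round(2),bot.read_moment().round(3),bot.read_clock())
for i in range(16):
    y+=.15
    bot.move_linear(np.r_[xy,.095],.15,rotation=down(y)); 
    print(round(y,2),bot.read_ft_force().round(1),bot.read_moment().round(3),bot.read_position().round(4)[2],bot.read_clock())
    if bot.read_moment()[2]<-.09 or bot.read_moment()[2]>.09: break
print(bot.read_joint_positions().round(2))
E
```

```text
[ 0.53810939 -0.04083891  0.123     ]
[ 0.5395547  -0.04091945]
0.48034811768222707 [ 0.38  1.44 -0.4 ] [ 0.121 -0.132  0.036] 17.0833
1.86 [ 0.4 -0.5  0.9] [-0.132 -0.176  0.075] 0.0951 17.3833
2.01 [ 1.1 -2.3  0.6] [-0.404 -0.338  0.049] 0.0952 17.6833
2.16 [ 1.5 -4.  -0.3] [-0.71  -0.432  0.011] 0.0952 17.9833
2.31 [ 2.3 -4.1  0.5] [-1.024 -0.705  0.043] 0.0953 18.2833
2.46 [ 2.9 -4.8  0.8] [-1.054 -0.767  0.051] 0.0954 18.5833
2.61 [ 3.5 -5.2  0.7] [-1.093 -0.855  0.046] 0.0954 18.8833
2.76 [ 4.4 -4.3  0.4] [-1.185 -0.979  0.026] 0.0955 19.1833
2.91 [ 5.4 -5.9 -0.9] [-1.207 -1.107 -0.026] 0.0954 19.4833
3.06 [ 4.7 -5.2 -2.5] [-1.221 -1.195  0.008] 0.0955 19.7833
3.21 [ 5.6 -6.1 -1.5] [-1.166 -1.321 -0.053] 0.0955 20.0833
3.36 [ 5.8 -5.2 -1. ] [-1.136 -1.407 -0.006] 0.0956 20.3833
3.51 [ 6.2 -5.6 -1.6] [-1.074 -1.5   -0.027] 0.0957 20.6833
3.66 [ 6.4 -4.2 -2.2] [-1.034 -1.514  0.002] 0.0957 20.9833
3.81 [ 7.5 -4.2 -1.6] [-0.942 -1.611 -0.087] 0.0958 21.2833
3.96 [ 7.3 -3.9 -2.7] [-0.852 -1.65  -0.019] 0.0958 21.5833
4.11 [ 8.7 -4.2 -2.2] [-0.687 -1.694 -0.037] 0.0959 21.8833
[-0.21  0.44 -0.4   0.72  0.   -2.75]
```

```bash
python3 - <<'E'
from h import *
xy=np.load("xy.npy")
snap("side","s1.png",(235,180,70,60),5)
bot.set_gripper(0.75); bot.wait(.4)
snap("side","s2.png",(235,180,70,60),5)
print(bot.read_ft_force().round(2),bot.read_moment().round(3),bot.read_clock())
bot.move_linear(np.r_[xy,.20],.25); bot.move_linear(np.r_[xy,.2],.3,rotation=down(YAW+np.pi/2+2.75)) 
snap("wrist","w4.png")
ims=[cv2.imread(f"pics/{n}.png") for n in("s1","s2")]
w=cv2.imread("pics/w4.png")[100:400,60:480]
cv2.imwrite("pics/m2.png",np.hstack([np.vstack(ims)]+[cv2.resize(w,(430,600))]))
print(bot.read_clock(),bot.read_joint_positions().round(2),[(np.round(d["bbox"]).tolist(),round(d["confidence"],2)) for d in bot.search_frame("wrist","lock_knob")[:2]])
E
```

```text
[ 0.46  0.14 -0.47] [ 0.002 -0.019  0.038] 22.7417
23.8583 [-0.21  0.33 -0.27  0.97  0.   -3.1 ] [([250.0, 184.0, 58.0, 53.0], 0.88)]
```

View pics/m2.png

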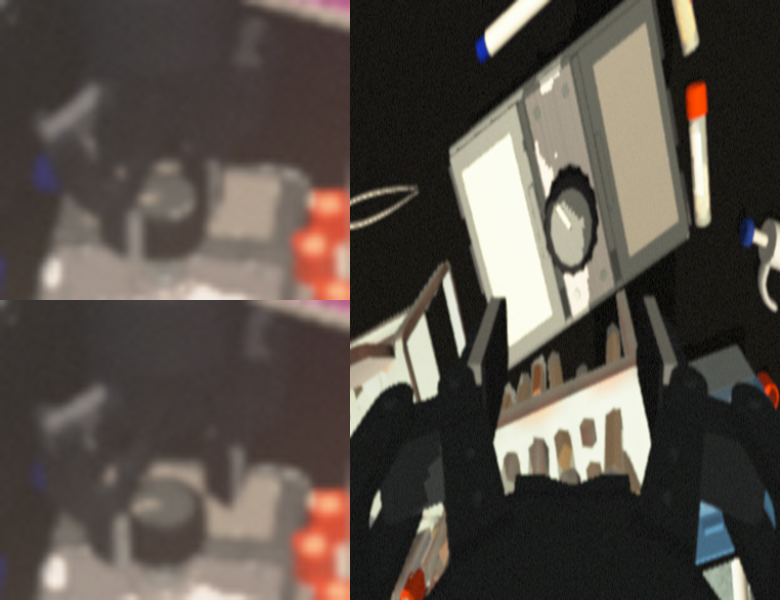

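```bash
python3 - <<'E'
from h import *
a=cv2.imread("pics/side0.png"); b=bot.camera("side")[:,:,::-1].copy()
cv2.imwrite("pics/side3.png",b)
for n,(x,y,w,h) in dict(knob=(256,209,24,18),case=(236,232,60,40)).items():
    t=cv2.resize(a[y:y+h,x:x+w],None,fx=8,fy=8,interpolation=2); s=cv2.resize(b[y-8:y+h+8,x-8:x+w+8],None,fx=8,fy=8,interpolation=2)
    r=cv2.matchTemplate(s,t,cv2.TM_CCOEFF_NORMED); _,m,_,l=cv2.minMaxLoc(r); print(n,m,np.array(l)/8-8)
# predicted shift for knob top at heights
k=bot.calibration("side"); xy=np.load("xy.npy")
for z in(.123,.115):
    p=k["extrinsics"]@np.r_[xy,z,1]; p=k["mtx"]@p[:3]; print(z,p[:2]/p[2])
print(wray((279,211),.115),wray((279,211),.123))
c=[cv2.resize(i[195:255,235:305],None,fx=5,fy=5,interpolation=2) for i in(a,b)]
cv2.imwrite("pics/m3.png",np.hstack(c))
E
```

```text
knob 0.571466326713562 [-0.125  3.375]
case 0.7604485154151917 [-0.25   1.625]
0.123 [268.53355688 218.29730998]
0.115 [268.5638915  220.73488177]
[ 0.54230056 -0.04370318  0.115     ] [ 0.54441623 -0.04417681  0.123     ]
```

View pics/m3.png

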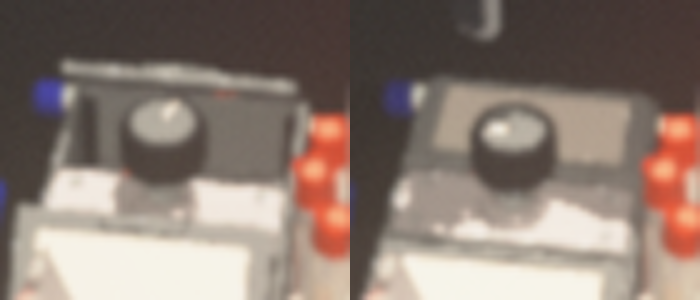

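The knob's top has dropped about 2–2.5 px in the side view ((162,120) to (513,130) in the 5x crops). That fits the 8 mm drop, and less of the neck shows under it. I regrip it 8 mm lower and turn forward along a helix.

```bash
python3 - <<'E'
from h import *
xy=np.array([.540,-.042]); y0=YAW+np.pi/2+2.75; z0=.086
bot.move_linear(np.r_[xy,.13],.25); hit=bot.move_linear(np.r_[xy,z0],.1,until_force=8)
bot.set_gripper(0.0,30)
print(hit,bot.read_gripper_width(),bot.read_ft_force().round(2),bot.read_moment().round(3),bot.read_clock())
n=20; T=6.1
for i in range(1,n+1):
    a=T*i/n
    bot.move_linear(np.r_[xy,z0-.008*a/2/np.pi],.15,rotation=down(y0-a))
    if i%2==0: print(round(a,2),bot.read_ft_force().round(1),bot.read_moment().round(3),bot.read_clock())
print(bot.read_joint_positions().round(2),bot.read_position().round(4),bot.read_gripper_width())
snap("side","s4.png",(235,180,70,60),5); snap("wrist","w5.png")
w=cv2.imread("pics/w5.png")[100:400,60:480]
cv2.imwrite("pics/m4.png",np.hstack([cv2.imread("pics/s4.png"),w]))
E
```

```text
False 0.48022995278095276 [ 2.36  3.47 -0.11] [ 0.751 -0.428 -0.049] 25.3083
0.61 [ 3.4  5.3 -1.4] [ 0.992 -0.533 -0.007] 26.225
1.22 [ 3.6  5.6 -0.9] [ 1.277 -0.524 -0.047] 27.1417
1.83 [ 3.6  6.7 -0.3] [ 1.457 -0.544 -0.021] 28.0583
2.44 [ 3.8  6.4 -1.3] [ 1.653 -0.857 -0.049] 28.975
3.05 [ 4.8  5.9 -0.3] [ 1.609 -1.093 -0.054] 29.8917
3.66 [ 4.8  5.9 -1.2] [ 1.356 -1.242 -0.054] 30.8083
4.27 [ 4.5  3.4 -2.1] [ 1.02  -1.254  0.024] 31.725
4.88 [ 4.2  3.7 -1.4] [ 0.625 -1.068 -0.114] 32.6417
5.49 [ 3.3  3.5 -1.6] [ 0.655 -0.928 -0.046] 33.5583
6.1 [ 2.4  4.5 -1.1] [ 0.775 -0.705  0.017] 34.475
[-0.21  0.46 -0.42  0.69  0.    2.99] [ 0.5409 -0.0414  0.0785] 0.4769341628965326
```

View pics/m4.png

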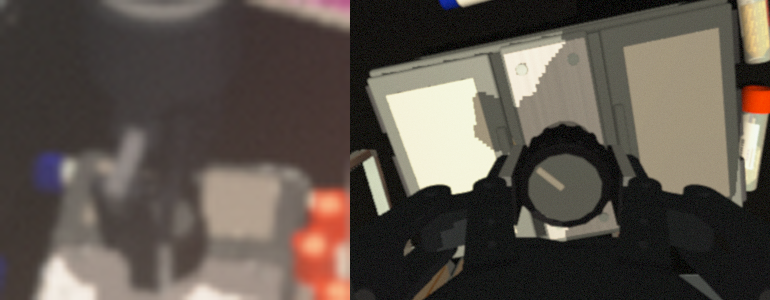

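```bash
python3 - <<'E'
from h import *
F=[]
for i in range(10): bot.wait(.05); F.append(np.r_[bot.read_ft_force(),bot.read_moment()])
print(np.mean(F,0).round(2),np.std(F,0).round(2),bot.read_clock(),bot.read_gripper_width())
E
```

```text
[ 3.26  4.12 -0.72  0.76 -0.67 -0.04] [0.52 0.64 0.51 0.02 0.02 0.03] 35.075 0.48115971853363837
```

```bash
python3 -c "
from cell import bot
bot.close_job(); print(bot.read_clock())"
```

```text
the job is handed in; nothing more can be done
the job is handed in; nothing more can be done
```

The job is handed in at about 35 s on the robot's clock, with the gripper still holding the knob; `close_job` gave no verdict.

- **Flaps:** I pushed both down, left first. Two touches on each met the plate at z = 63 mm, and the wrist picture shows both level.
- **Backward turn:** I turned the gripper back 2.4 rad, and the knob's line moved about 2.1 rad by eye. I then opened the grip, and the side view showed the knob about 2–2.5 px lower, where an 8 mm drop should give 2.4 px.
- **Forward turn:** I regripped 8 mm lower and turned forward 6.1 rad (0.97 turn), moving down 7.8 mm. I stopped just short of a full turn because of the last joint's range.
- **Last checks:**
  - The line stayed at the same angle to the gripper (148° before, 151° after), so the grip did not slip.
  - The vertical force stayed near -0.7 N with no spring build-up, so the screw should be about 16 mm down (±2 mm). I have no direct reading of its depth.
  - The gripper reads 0.48 open, as expected on the 43 mm knob.
- **Less clean:**
  - The vertical moment was too noisy to show the stop; one reading during the forward turn was -0.114 N m, close to the clutch limit.
  - Side forces reached about 9 N, probably because the grip was a millimetre or two off centre.
  - I saw no bystander disturbed in the pictures, but did not measure them again at the end.

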